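Slide the top drawer front off the pile

TASK

Take hold of the brass bar of the grey drawer front on top of the grey pile and slide the front sideways off the pile onto the cork-topped block beside it; let it rest on the pile as it slides, and never raise it more than about a centimetre. Leave it lying flat, central and square on the cork, long sides the same way, and let go. Do not shift the grey front underneath or the white drawer front on the other pile.

Things in the scene. Friction and masses are not known exactly. Their poses are not given: they have to be found in the camera images.
- grey_front: Mid-grey drawer front with a brass bar handle, face up on the grey pile: 200 (its x) x 140 (y) x 18 mm thick, 0.3 to 0.6 kg. Origin: centre of its underside, z up, 45 mm above the worktop at the start. The bar lies over the centre along x: 70 long, 12 wide, 12 high, its mid-height 44 mm above the origin, 20 mm free under it but for two thin posts 24 mm either side of centre.
- spare: The slightly lighter grey drawer front just below it: same size, 200 x 140 x 18 mm, but no handle; loose, on a fixed oak board 240 x 160 x 27 mm. Origin at the centre of its underside, 27 mm above the worktop. It must stay where it is.
- rest: Fixed plywood block with a cork top, to receive the grey front: 240 (its x) x 160 (its y) x 42 mm high, so the cork is 3 mm lower than the face the grey front starts on. Origin: centre of its underside, on the worktop. The grey pile is beside its +y or -y long side, centres about 200 mm apart, turned by up to 10 degrees, with an empty gap of about 40 mm.
- white_front: A white drawer front with the same size and the same brass bar, loose, on top of the white pile at the block's other long side; its underside is 45 mm above the worktop. To be left alone.
There are look-alikes about, which are no part of the job. What is shaped like the grey_front but orange is not meant.

How it is judged:
On the way:
1. the grey front has been slid at least 40 mm off its place while still bearing on the front beneath it (distance of grey_front from where it was at the start of the episode above 0.04 m and contact force between grey_front and spare above 0.2 N).
At the end, for the whole second after the job is handed in: The grey front lies flat and at rest on the cork (tilt under 2 degrees), its centre within 20 mm of the block's centre and its long axis within 10 degrees of the block's; the grey front that was beneath it and the white front are within 15 mm of where they were (horizontal distance between grey_front and rest below 0.02 m and angle between the x axis of grey_front and the x axis of rest, either way round below 0.175 rad and z of grey_front in the frame of rest between 0.038 and 0.046 m and angle between grey_front's own z axis and vertical below 0.035 rad and linear speed of grey_front below 0.02 m/s and distance of each of spare, white_front from where it was at the start of the episode below 0.015 m); the robot touches nothing.
It fails at once if the grey front is lifted: its underside more than 15 mm above where it lay (60 mm above the worktop) (height (world z) of grey_front above 0.06 m).
It fails at once if the grey front tips by more than 15 degrees (angle between grey_front's own z axis and vertical above 0.26 rad).
It fails at once if the grey front beneath is shifted by more than 15 mm (distance of spare from where it was at the start of the episode above 0.015 m).
It fails at once if the white front is shifted by more than 15 mm (distance of white_front from where it was at the start of the episode above 0.015 m).
It also fails if it takes over 32 s, if anything falls off the work surface, if the arm or the gripper's body presses on something with over 40 N, if the wrist force passes 120 N, or if a joint passes its speed limit or range.

ROBOT

A 6-joint arm with a two-finger parallel gripper is mounted at the origin on the work surface. World frame = base frame: x ahead of the robot, y to its left, z up, the work surface at z = 0. Lengths are in m, angles in rad, forces in N, time in s.
With the tool pointing down it reaches from about 0.35 to 0.975 m from the base axis. Payload 4.9 kg.
Tool frame: the origin (TCP) lies midway between the tips of the shut fingers; the grasp point (between the pads) lies 19 mm behind it; z points along the fingers, y is the direction in which the jaws open and shut (so a half turn about z gives the same grasp; the last joint's range is limited). The gripper opens to 85 mm and grips with 20 to 120 N. Pads are 22 mm wide; open, the fingers measure 114 mm over their backs; the gripper's body (76 mm by 85 mm) begins 54 mm behind the grasp point. The pads swing forward as they close: fully open they stand 13 mm farther back than shut.
Start: joints at [1.15, 0.053, 1.613, -0, 1.476, -0.119], TCP at [0.186, 0.597, 0.193] pointing down, gripper open.
Joint ranges: [-3.01, 3.01], [-1.01, 2.22], [0.06, 2.58], [-1.02, 4.17], [0.09, 2.62], [-3.14, 3.14]. Speed limits (rad/s): [2.57, 2.57, 3.14, 3.14, 3.14, 3.14].

INTERFACE

Orientations are given as a unit quaternion [w, x, y, z].
In Python, from plant import state, grab_frame, camera_params, job_done, boxes_of gives the robot as it stands.
- The arm moves only by the tool step_arm, never from a script. Its argument "steps" is a list of rows, each a list of 4 numbers: the shift along the tool's x, y, z in mm, then the turn about the tool's z in degrees. A call has 1 to 8 rows; each row shifts and turns the pose as measured when the row begins, along the tool's axes as they then stand; what a row does not reach is not made up. A row lasts 1/10 s, in which the tool goes at most 50 mm and 8.59 degrees, less where a joint would pass 70% of its speed; a pose out of reach is approached as far as the arm can. A call is refused whole if a number of a shift passes 50 or a number of a turn 8.59, either way. A call with a gripper value outside its range is refused whole. "claw" is the opening in per cent of the stroke, from 0 (shut) to 100 (fully open), set as the call begins (left out, the last holds). The fingers move at their own pace and stop on an object; the grip force is fixed at half the most. Time passes only in rows, so rows that do not move let the fingers close. It gives the time, the measured TCP pose, the force and the opening at its end, in the units of the state.
- state(): the state, without advancing time (a new reading comes with each control period).
- grab_frame(name): name is "scene" or "top" or "wrist"; returns (picture, depth): 420x560x3 uint8, red, green, blue; 420x560 float32, m along the optical axis (not along the pixel's ray), 0 where there is no reading.
- camera_params(name): a dict with "mtx" (3x3 intrinsics, pixels), "extrinsics" (4x4, takes a point from camera to world coordinates); the wrist camera has in their place "T_tool_cam" (4x4, takes a point from camera to tool coordinates, whose origin is the TCP and whose axes are the flange's). Camera axes: x right, y down, z forward; pixel columns grow to the right and rows downward; lengths in m; the calibration is good to about 2 mm. The wrist camera is an equidistant fisheye: a pixel r from the principal point sees the ray r / f radians off the axis. A picture is of the moment at which its call begins: read the wrist's pose just before it. camera_params takes no time and is no camera call.
- job_done(): hands the job in, once; it reports no verdict.
Trained networks look in the newest picture that a camera, given by its name, has taken for a name from the list of things; names that differ only in an ending like _2 or _b are one class to them, and where a whole thing is asked for, a point or a joint stands for the part that bears it (a point fixed in the world has none). Each returns a list of dicts, best first, with "p" (0 to 1); they miss things now and then, are a little off and sometimes report something else, mostly with a low value. They report only what shows in the picture. A call takes as long as a camera call. They do not tell look-alikes from the thing itself.
- boxes_of(camera, label): "box" ([left, top, width, height] in pixels, round what is visible of it).
The state is a dict: "time": time; "joint_pos": joint angles; "joint_vel": joint speeds; "joint_efforts": joint torques, N m; "tool_pos": TCP position; "tool_rot": TCP orientation; "contact_force": force on the tool from outside, world axes, zero at the start; "ft_torque": the same for the moment, N m; "gripper_width": opening from 0.0 (shut) to 1.0 (fully open).
Only numpy, scipy, OpenCV 4.12 (cv2) and the standard library are available. Lean on these libraries where they do the work, as an engineer would, in place of code of your own. Each camera call takes 0.05 s, during which the arm holds its last target. There are 200 camera calls.

## Working session

There is one attempt and no reset: what is moved stays moved. The work goes in short steps, Python scripts to look and compute and a tool call to move; the robot and the scene stay as the last step left them, time stands still between calls to the robot, and variables do not carry over. Pictures are saved under pics/ and viewed, about 8 in all and at most 12, crops included, and the job is handed in when it is done.

Besides the shell and the picture viewer there is one more tool, called after "Call:" as name(argument=value, ...) on one line, values as JSON. step_arm: Moves the arm, as the interface text tells. Its arguments: {"type":"object","properties":{"steps":{"type":"array"},"claw":{"type":"number"}},"required":["steps"]}

```bash
mkdir -p pics; ls; python3 - <<'E'
from plant import *
import cv2
print(state())
for n in ("top","scene"):
    im,d=grab_frame(n); cv2.imwrite(f"pics/{n}0.png",im[:,:,::-1])
    import numpy as np; np.savez(f"{n}0.npz",im=im,d=d)
    for l in ("grey_front","rest","white_front","spare"):
        print(n,l,boxes_of(n,l))
    print(camera_params(n))
E
```

```text
pics
{'time': 0.0, 'joint_pos': array([ 1.15000775e+00,  5.33349772e-02,  1.61429492e+00, -1.67355222e-05,
        1.47599785e+00, -1.19013158e-01]), 'joint_vel': array([-0.00013664, -0.00031994, -0.0004015 , -0.00014086,  0.00024066,
       -0.0001921 ]), 'joint_efforts': array([ 2.50899584e-04, -3.93667138e+01, -3.70181179e+01, -4.92718596e-05,
        6.78619574e-03, -4.99102839e-06]), 'tool_pos': array([0.18548453, 0.59610915, 0.19217611]), 'tool_rot': array([-2.63286310e-04,  1.50314948e-01,  9.88637639e-01, -9.82928506e-04]), 'contact_force': array([-0.41594906, -0.05881425, -0.74836487]), 'ft_torque': array([ 8.30406703e-05, -1.30898278e-02,  1.44989817e-03]), 'gripper_width': 1.0006562303085835}
top grey_front [{'box': [98.5, 179.4, 95.8, 92.4], 'p': 0.9}, {'box': [222.9, 169.6, 67.5, 83.4], 'p': 0.68}]
top rest [{'box': [306.2, 154.9, 71.7, 100.8], 'p': 0.59}]
top white_front [{'box': [394.9, 156.4, 62.7, 79.2], 'p': 0.96}]
top spare []
{'mtx': array([[403.92794218,   0.        , 278.9445969 ],
       [  0.        , 403.92794218, 207.40642222],
       [  0.        ,   0.    
[... 310 characters left out ...]
342.6, 282.9, 113.3, 76.9], 'p': 0.96}, {'box': [249.2, 194.3, 105.8, 65.4], 'p': 0.85}]
scene rest [{'box': [198.1, 158.7, 108.4, 73.0], 'p': 0.7}]
scene white_front [{'box': [170.4, 125.3, 85.8, 48.0], 'p': 0.84}]
scene spare [{'box': [249.8, 228.2, 101.0, 41.4], 'p': 0.65}]
{'mtx': array([[406.60776046,   0.        , 281.9118991 ],
       [  0.        , 406.60776046, 213.3847679 ],
       [  0.        ,   0.        ,   1.        ]]), 'extrinsics': array([[-0.85546338,  0.3472083 , -0.38422494,  0.89270461],
       [ 0.51785841,  0.57032453, -0.63761477,  0.69297215],
       [-0.00225223, -0.7444302 , -0.66769649,  0.6997274 ],
       [ 0.        ,  0.        ,  0.        ,  1.        ]])}
```

View pics/top0.png

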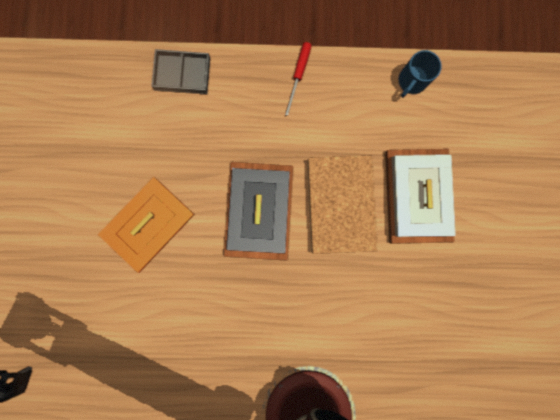

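View pics/scene0.png

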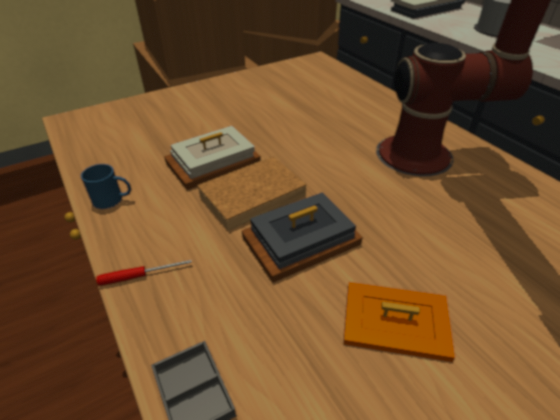

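The top view shows the grey front at pixel (258,209) with its bar, the cork block at (343,204), the white front at (425,195), and the orange look-alike at (146,224). The scene view agrees with this layout. Next I'll measure metric poses from both views.

```bash
cat > h.py <<'E'
import numpy as np, cv2
from plant import *
def cloud(n,d):
    c=camera_params(n);K=c["mtx"];T=c["extrinsics"]
    v,u=np.indices(d.shape)
    P=np.stack([(u-K[0,2])/K[0,0]*d,(v-K[1,2])/K[1,1]*d,d],-1)
    return P@T[:3,:3].T+T[:3,3]
def rect(n,im,d,hue,zr,xr,yr):
    P=cloud(n,d);h=cv2.cvtColor(im,cv2.COLOR_RGB2HSV)
    m=(d>0)&(P[...,2]>zr[0])&(P[...,2]<zr[1])&(P[...,0]>xr[0])&(P[...,0]<xr[1])&(P[...,1]>yr[0])&(P[...,1]<yr[1])&hue(h)
    m=m.astype(np.uint8)
    k,l,s,_=cv2.connectedComponentsWithStats(m)
    if k<2: return None
    i=1+np.argmax(s[1:,4]); q=P[l==i]
    c,w,_=cv2.minAreaRect((q[:,:2]*1000).astype(np.float32))
    b=cv2.boxPoints(cv2.minAreaRect((q[:,:2]*1000).astype(np.float32)))
    e=b[1]-b[0];f=b[2]-b[1];e=e if np.hypot(*e)>np.hypot(*f) else f
    return np.round(c,1),np.round(w,1),"long-axis deg %.1f"%(np.degrees(np.arctan2(e[1],e[0]))%180),"z %.1f"%(np.median(q[:,2])*1000),len(q)
grey=lambda h:(h[...,1]<90)
brass=lambda h:(h[...,0]>18)&(h[...,0]<35)&(h[...,1]>110)
cork=lambda h:(h[...,1]>60)
anyc=lambda h:h[...,0]>=0
def report(n,im,d,xr=(.3,.6),gy=(0.04,.26),cy=(-.16,.05)):
    print(n,"grey",rect(n,im,d,grey,(.052,.075),xr,gy)); print(" bar",rect(n,im,d,brass,(.078,.11),xr,gy))
    print(" cork",rect(n,im,d,cork,(.032,.052),xr,cy))
    print(" white",rect(n,im,d,grey,(.052,.075),xr,(-.4,-.08)))
E
python3 - <<'E'
from h import *
for n in("top","scene"):
    f=np.load(n+"0.npz");P=cloud(n,f["d"])
    if n=="top":
        for u,v in((258,209),(240,240),(343,204),(425,225),(440,190),(310,300)):print(u,v,P[v,u].round(3),f["im"][v,u])
    report(n,f["im"],f["d"])
E
```

```text
258 209 [0.5   0.133 0.096] [206 199  91]
240 240 [0.427 0.176 0.065] [126 127 123]
343 204 [ 0.521 -0.075  0.043] [206 158  97]
425 225 [ 0.472 -0.273  0.06 ] [211 222 215]
440 190 [ 0.559 -0.31   0.062] [176 185 170]
310 300 [ 0.279 -0.001 -0.001] [202 148  94]
top grey (array([500.7, 135.1]), array([139.8, 199.3]), 'long-axis deg 177.8', 'z 61.4', 4504)
 bar (array([500.1, 135. ]), array([11.9, 66.5]), 'long-axis deg 178.0', 'z 94.7', 149)
 cork (array([503.2, -74.1]), array([202. , 160.4]), 'long-axis deg 3.4', 'z 41.6', 5116)
 white (array([ 523.5, -271.3]), array([156. , 142.3]), 'long-axis deg 1.6', 'z 61.2', 3420)
scene grey (array([502.2, 133.5]), array([143.3, 198.2]), 'long-axis deg 178.3', 'z 62.1', 3531)
 bar (array([502.1, 133.2]), array([15.7, 69.4]), 'long-axis deg 177.5', 'z 94.1', 177)
 cork (array([503.2, -75.8]), array([200.9, 164.4]), 'long-axis deg 2.9', 'z 41.8', 2895)
 white (array([ 524.5, -273.2]), array([155.3, 145.3]), 'long-axis deg 2.0', 'z 61.0', 1357)
```

```bash
python3 - <<'E'
from h import *
for n in("top","scene"):
    f=np.load(n+"0.npz"); report(n,f["im"],f["d"],xr=(.3,.72),cy=(-.175,.04))
s=state();print(s["tool_pos"],s["tool_rot"],s["time"])
from scipy.spatial.transform import Rotation as R
print(R.from_quat(s["tool_rot"],scalar_first=True).as_matrix().round(3))
E
```

```text
top grey (array([500.7, 135.1]), array([139.8, 199.3]), 'long-axis deg 177.8', 'z 61.4', 4514)
 bar (array([500.1, 135. ]), array([11.9, 66.5]), 'long-axis deg 178.0', 'z 94.7', 149)
 cork (array([522.4, -72.9]), array([240.6, 160.4]), 'long-axis deg 3.4', 'z 41.6', 6154)
 white (array([ 545.7, -270.7]), array([200.5, 142.3]), 'long-axis deg 1.6', 'z 61.4', 4479)
scene grey (array([502.8, 133.4]), array([142.7, 199.8]), 'long-axis deg 177.7', 'z 62.0', 3642)
 bar (array([502.1, 133.2]), array([15.7, 69.4]), 'long-axis deg 177.5', 'z 94.1', 177)
 cork (array([523.8, -74.6]), array([241.3, 164.5]), 'long-axis deg 3.4', 'z 41.8', 3683)
 white (array([ 547.4, -272.4]), array([201. , 145.3]), 'long-axis deg 2.0', 'z 61.4', 1899)
[0.1857465  0.59672352 0.19337772] [-8.45311607e-06  1.50305635e-01  9.88639578e-01 -2.41617602e-05] 0.5
[[-0.955  0.297 -0.   ]
 [ 0.297  0.955 -0.   ]
 [ 0.    -0.    -1.   ]]
```

Call:
step_arm(steps=[[0,0,0,-7.5],[0,0,0,-7.5],[-28,-38,0,0],[-28,-38,0,0],[-28,-38,0,0],[-28,-38,0,0],[-28,-38,0,0],[-28,-38,0,0]], claw=60)

```text
time: 1.3
tool_pos: [0.3496, 0.3611, 0.1934]
tool_rot: [0.001, 0.009, 1.0, 0.001]
contact_force: [0.4, 1.0, 0.1]
gripper_width: 0.6
```

Call:
step_arm(steps=[[-28,-38,0,0],[-28,-38,0,0],[-28,-38,0,0],[-28,-38,0,0],[-28,-38,0,0],[0,0,0,0]])

```text
time: 1.9
tool_pos: [0.4932, 0.156, 0.1955]
tool_rot: [0.004, 0.012, 1.0, 0.002]
contact_force: [-0.4, 0.9, -0.1]
gripper_width: 0.6
```

```bash
cat >> h.py <<'E'
from scipy.spatial.transform import Rotation as R
def goto(x,y,ang):  # mm, wanted tool-x angle deg
    s=state();M=R.from_quat(s["tool_rot"],scalar_first=True).as_matrix()
    a=np.degrees(np.arctan2(M[1,0],M[0,0]))
    d=np.array([x/1000,y/1000,s["tool_pos"][2]])-s["tool_pos"]
    print("t",s["time"],"pos",s["tool_pos"].round(4),"ang",a.round(2),"tilt",np.degrees(np.arccos(-M[2,2])).round(2),"shift tool mm",(M.T@d*1000).round(1),"turn",(-((ang-a+180)%360-180)).round(2),"F",s["contact_force"].round(1),"w",s["gripper_width"])
E
python3 -c "
from h import *
goto(501.5,134.3,177.8)"
```

```text
t 1.9 pos [0.4932 0.156  0.1955] ang 178.66 tilt 0.5 shift tool mm [ -8.8 -21.5  -0. ] turn 0.86 F [-0.4  0.9 -0.1] w 0.5997795088879585
```

Call:
step_arm(steps=[[-9,-22,0,0.9],[0,0,25,0],[0,0,20,0],[0,0,0,0]])

```text
time: 2.3
tool_pos: [0.5035, 0.1328, 0.1511]
tool_rot: [0.005, 0.022, 1.0, 0.003]
contact_force: [-0.5, 0.4, 0.0]
gripper_width: 0.601
```

```bash
python3 - <<'E'
from h import *
goto(501.5,134.3,177.8)
im,d=grab_frame("wrist");cv2.imwrite("pics/w1.png",im[:,:,::-1])
im,d=grab_frame("top");report("top",im,d,xr=(.3,.72),cy=(-.175,.04))
im,d=grab_frame("scene");report("scene",im,d,xr=(.3,.72),cy=(-.175,.04))
goto(501.5,134.3,177.8)
c=camera_params("wrist");print(c)
E
```

```text
t 2.3 pos [0.5035 0.1328 0.1511] ang 177.52 tilt 0.69 shift tool mm [ 2.1  1.4 -0. ] turn -0.28 F [-0.5  0.4  0. ] w 0.6006677406595461
top grey (array([443. , 140.2]), array([101.5, 132. ]), 'long-axis deg 96.7', 'z 61.5', 1897)
 bar (array([472.9, 135. ]), array([11.7,  9.4]), 'long-axis deg 1.4', 'z 94.8', 27)
 cork (array([522.3, -72.9]), array([240.2, 160.5]), 'long-axis deg 3.4', 'z 41.6', 6156)
 white (array([ 546.1, -270.4]), array([201. , 141.7]), 'long-axis deg 2.0', 'z 61.4', 4482)
scene grey (array([502.9, 133. ]), array([143.8, 200.2]), 'long-axis deg 177.8', 'z 62.0', 3632)
 bar (array([501.5, 134. ]), array([13.8, 68.7]), 'long-axis deg 178.9', 'z 93.7', 171)
 cork (array([523.9, -75.3]), array([240.6, 164.5]), 'long-axis deg 3.2', 'z 41.8', 3696)
 white (array([ 547. , -272.8]), array([202. , 147.9]), 'long-axis deg 1.3', 'z 61.5', 1897)
t 2.45 pos [0.5057 0.1333 0.1547] ang 177.56 tilt 1.02 shift tool mm [ 4.2  0.8 -0.1] turn -0.24 F [-0.3  0.5 -0.1] w 0.5966751358702038
{'mtx': array([[325.1922621 ,   0.        , 279.29325638],
       [  0.        , 325.1922621 , 209.10803513],
       [  0.        ,   0.        ,   1.        ]]), 'T_tool_cam': array([[ 1.36193236e-03, -9.65380067e-01, -2.60843769e-01,
         6.58400055e-02],
       [ 9.99998993e-01,  1.41890021e-03, -3.00831082e-05,
         1.20677198e-04],
       [ 3.99152911e-04, -2.60843465e-01,  9.65381027e-01,
        -1.79802957e-01],
       [ 0.00000000e+00,  0.00000000e+00,  0.00000000e+00,
         1.00000000e+00]])}
```

View pics/w1.png

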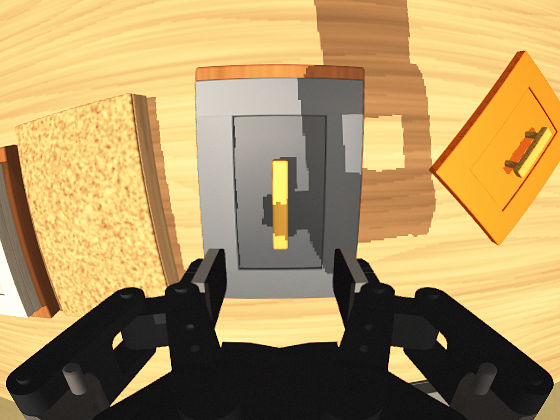

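The wrist view shows the bar at (281,160)–(281,248), central between the jaws. All three views agree on the bar to within about 3 mm, so I'm descending.

Call:
step_arm(steps=[[4,1,25,0],[0,0,20,0],[0,0,0,0],[0,0,0,0]])

```text
time: 2.85
tool_pos: [0.5065, 0.1371, 0.1164]
tool_rot: [0.014, 0.02, 1.0, 0.004]
contact_force: [-0.9, -0.8, 0.3]
gripper_width: 0.605
```

```bash
python3 -c "
from h import *
goto(501.5,134.2,177.8)"
```

```text
t 2.85 pos [0.5065 0.1371 0.1164] ang 177.71 tilt 1.7 shift tool mm [ 4.9 -3.  -0.2] turn -0.09 F [-0.9 -0.8  0.3] w 0.6047393277184986
```

Call:
step_arm(steps=[[0,0,0,0],[0,0,0,0],[0,0,0,0],[0,0,0,0]])

```text
time: 3.25
tool_pos: [0.5093, 0.1377, 0.1216]
tool_rot: [0.018, 0.02, 1.0, 0.005]
contact_force: [-0.1, -0.3, 0.6]
gripper_width: 0.597
```

```bash
python3 -c "
from h import *
goto(501.5,134.2,177.8); print(state()['joint_vel'].round(3),state()['joint_pos'].round(3))"
```

```text
t 3.25 pos [0.5093 0.1377 0.1216] ang 177.73 tilt 2.13 shift tool mm [ 7.7 -3.8 -0.3] turn -0.07 F [-0.1 -0.3  0.6] w 0.5966222143290083
[-0.002 -0.005 -0.009  0.001  0.003 -0.002] [ 0.121 -0.156  1.936  0.004  1.324 -1.412]
```

Zero rows show a steady drift per row of about +1.3 mm in z, +0.7 mm in x and 0.1° of tilt. I'll use few, larger rows and compensate for it. Camera calls, which hold the target, will serve as waiting time.

Call:
step_arm(steps=[[6,-2,26,0],[6,-2,26,0]])

```text
time: 3.45
tool_pos: [0.5041, 0.1352, 0.0742]
tool_rot: [0.024, 0.02, 1.0, 0.005]
contact_force: [-0.2, 0.8, -1.0]
gripper_width: 0.597
```

```bash
python3 -c "
from h import *
goto(501.5,134.2,177.8); [grab_frame('scene') for _ in range(2)]; goto(501.5,134.2,177.8)"
```

```text
t 3.45 pos [0.5041 0.1352 0.0742] ang 177.73 tilt 2.82 shift tool mm [ 2.6 -1.1 -0.1] turn -0.07 F [-0.2  0.8 -1. ] w 0.5971350190908653
t 3.55 pos [0.5003 0.1347 0.0703] ang 177.73 tilt 2.3 shift tool mm [-1.2 -0.5  0. ] turn -0.07 F [-0.5  0.7 -0. ] w 0.5979468956589089
```

Call:
step_arm(steps=[[0,0,1,0]], claw=0)

```text
time: 3.65
tool_pos: [0.5009, 0.1348, 0.0701]
tool_rot: [0.02, 0.02, 1.0, 0.005]
contact_force: [-0.6, -0.4, -0.4]
gripper_width: 0.444
```

```bash
python3 - <<'E'
from h import *
for k in range(4):
    for _ in range(3): im,d=grab_frame('scene')
    goto(501.5,134.2,177.8)
report("scene",im,d,xr=(.3,.72),cy=(-.175,.04))
s=state();print(s['ft_torque'])
E
```

```text
t 3.8 pos [0.5013 0.1349 0.0705] ang 177.72 tilt 2.4 shift tool mm [-0.3 -0.6  0. ] turn -0.08 F [-0.   0.3  0.3] w 0.17926666589793372
t 3.95 pos [0.5013 0.1349 0.0705] ang 177.73 tilt 2.41 shift tool mm [-0.3 -0.7  0. ] turn -0.07 F [-0.4 -0.2  0.4] w -0.0027855214799126374
t 4.1 pos [0.5008 0.1348 0.0699] ang 177.73 tilt 2.36 shift tool mm [-0.7 -0.6  0. ] turn -0.07 F [0.5 0.3 0.1] w 0.0033136465264537664
t 4.25 pos [0.5005 0.1348 0.0695] ang 177.73 tilt 2.32 shift tool mm [-1.  -0.6  0. ] turn -0.07 F [ 0.3 -0.7 -0.6] w -0.0019657941481076927
scene grey (array([502.7, 132.5]), array([144.4, 199.3]), 'long-axis deg 177.7', 'z 62.0', 3506)
 bar (array([502.7, 134.5]), array([14.3, 68.6]), 'long-axis deg 177.6', 'z 93.9', 176)
 cork (array([524.4, -74.2]), array([239.8, 163.9]), 'long-axis deg 3.4', 'z 41.9', 3534)
 white (array([ 547.2, -272.7]), array([201.9, 146.3]), 'long-axis deg 2.6', 'z 61.5', 1891)
[ 0.01833866 -0.01086027  0.0112333 ]
```

```bash
python3 - <<'E'
from h import *
im,d=grab_frame('wrist');im2,d2=grab_frame('scene')
a=im[120:400,130:430];b=im2[150:300,210:400]
b=cv2.resize(b,(355,280),interpolation=cv2.INTER_CUBIC)
cv2.imwrite("pics/c1.png",np.hstack([a,b])[:,:,::-1])
E
```

```text
(no output)
```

View pics/c1.png

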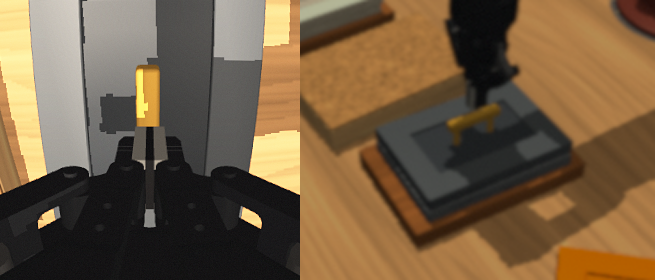

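```bash
python3 - <<'E'
from h import *
im,d=grab_frame('scene');P=cloud('scene',d)
m=(d>0)&(abs(P[...,0]-.5)<.06)&(abs(P[...,1]-.134)<.06)&(P[...,2]>.075)
for lo in np.arange(.075,.15,.005):
    q=P[m&(P[...,2]>=lo)&(P[...,2]<lo+.005)]
    if len(q): print(lo.round(3),len(q),q.min(0).round(3),q.max(0).round(3),q.mean(0).round(3))
goto(501.5,134.2,177.8)
v,u=slice(190,232,3),slice(280,330,3)
b=im[180:250,270:345];cv2.imwrite("pics/c2.png",cv2.resize(b,(750,600),interpolation=cv2.INTER_NEAREST)[:,:,::-1] if 0 else cv2.resize(b,None,fx=8,fy=8,interpolation=cv2.INTER_CUBIC)[:,:,::-1])
E
```

```text
0.075 9 [0.479 0.134 0.075] [0.53  0.137 0.08 ] [0.512 0.135 0.077]
0.08 9 [0.478 0.136 0.08 ] [0.529 0.14  0.084] [0.501 0.137 0.083]
0.085 49 [0.468 0.127 0.086] [0.538 0.142 0.09 ] [0.507 0.138 0.088]
0.09 89 [0.467 0.126 0.09 ] [0.537 0.141 0.095] [0.503 0.135 0.093]
0.095 55 [0.471 0.128 0.095] [0.536 0.141 0.098] [0.503 0.134 0.096]
0.105 5 [0.492 0.139 0.107] [0.507 0.141 0.109] [0.5   0.14  0.108]
0.11 11 [0.507 0.129 0.11 ] [0.512 0.142 0.115] [0.51  0.136 0.113]
0.115 20 [0.494 0.128 0.115] [0.511 0.147 0.12 ] [0.505 0.141 0.118]
0.12 21 [0.494 0.125 0.12 ] [0.512 0.148 0.125] [0.505 0.14  0.123]
0.125 20 [0.494 0.126 0.125] [0.512 0.148 0.13 ] [0.506 0.14  0.128]
0.13 25 [0.495 0.12  0.13 ] [0.511 0.148 0.135] [0.505 0.139 0.133]
0.135 17 [0.495 0.119 0.135] [0.511 0.147 0.139] [0.506 0.138 0.137]
0.14 14 [0.505 0.122 0.14 ] [0.511 0.146 0.145] [0.508 0.137 0.142]
0.145 9 [0.507 0.122 0.146] [0.512 0.148 0.149] [0.509 0.135 0.147]
t 4.4 pos [0.5004 0.1347 0.0694] ang 177.73 tilt 2.3 shift tool mm [-1.1 -0.5  0. ] turn -0.07 F [-0.1 -0.9 -0.6] w 0.0004672346449771437
```

View pics/c2.png

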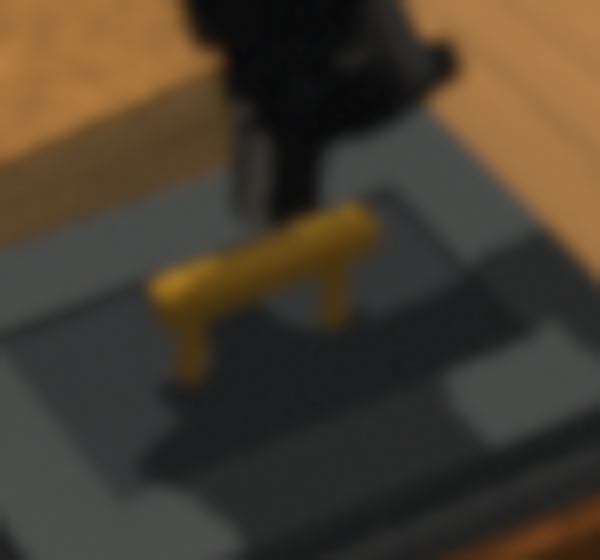

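Fingertip depth in the scene view puts the tips at z≈0.107, although the reported TCP is at z=0.069. I'll check this against the wrist camera's depth.

```bash
cat >> h.py <<'E'
def wcloud(s,d):
    c=camera_params("wrist");K=c["mtx"];T=c["T_tool_cam"]
    v,u=np.indices(d.shape);x=u-K[0,2];y=v-K[1,2];r=np.hypot(x,y)+1e-9;t=r/K[0,0]
    k=np.tan(t)/r
    P=np.stack([x*k*d,y*k*d,d],-1)@T[:3,:3].T+T[:3,3]
    M=R.from_quat(s["tool_rot"],scalar_first=True).as_matrix()
    return P@M.T+s["tool_pos"]
E
python3 - <<'E'
from h import *
s=state();im,d=grab_frame('wrist');P=wcloud(s,d)
h=cv2.cvtColor(im,cv2.COLOR_RGB2HSV)
for n,u,v in(("bar",280,200),("face",235,200),("face2",320,160),("cork?",60,200),("tip",280,262),("tip",270,262),("fing",290,270)):
    print(n,u,v,im[v,u],d[v,u],P[v,u].round(4))
b=brass(h)&(abs(np.indices(d.shape)[1]-280)<25)
q=P[b];print("bar",q.min(0),q.max(0),np.median(q,0))
print(np.round(P[100:260:20,235],3))
goto(501,134,177.8)
E
```

```text
bar 280 200 [227 168  66] 0.15819995 [0.4706 0.1361 0.0941]
face 235 200 [138 135 129] 0.19493411 [0.4795 0.109  0.0585]
face2 320 160 [80 77 76] 0.18848072 [0.4572 0.1605 0.0582]
cork? 60 200 [242 182 103] 0.21077007 [ 0.4774 -0.0326  0.0415]
tip 280 262 [20 18 17] 0.12974128 [0.4866 0.1351 0.129 ]
tip 270 262 [98 91 82] 0.1309387 [0.487  0.131  0.1278]
fing 290 270 [98 91 82] 0.12329224 [0.4868 0.1389 0.1358]
bar [ 0.339027    0.12291395 -0.00304764] [0.49462735 0.16032576 0.24645044] [ 3.65196191e-01  1.37209545e-01 -3.09386530e-04]
[[0.42  0.113 0.063]
 [0.432 0.112 0.058]
 [0.444 0.111 0.057]
 [0.455 0.111 0.059]
 [0.467 0.11  0.058]
 [0.479 0.109 0.058]
 [0.492 0.108 0.06 ]
 [0.506 0.107 0.058]]
t 4.45 pos [0.5003 0.1347 0.0693] ang 177.73 tilt 2.3 shift tool mm [-0.7 -0.7  0. ] turn -0.07 F [0.8 0.8 0.4] w -0.0007854881674133383
```

The wrist depth confirms the reported pose, with the bar top at z=0.094. The finger tips really do end about 37 mm short of the stated TCP, so they closed above the bar and touched nothing. I'll reopen, go 33 mm lower, and check before closing.

Call:
step_arm(steps=[[0,0,0,0],[0,0,1,0]], claw=60)

```text
time: 4.65
tool_pos: [0.5005, 0.1348, 0.0683]
tool_rot: [0.02, 0.02, 1.0, 0.005]
contact_force: [-0.7, -0.1, 1.0]
gripper_width: 0.334
```

```bash
python3 - <<'E'
from h import *
for k in range(4): im,d=grab_frame('scene')
P=cloud('scene',d);h=cv2.cvtColor(im,cv2.COLOR_RGB2HSV)
m=(d>0)&(abs(P[...,0]-.5)<.06)&(abs(P[...,1]-.134)<.06)&(P[...,2]>.075)&~brass(h)
for lo in np.arange(.075,.15,.005):
    q=P[m&(P[...,2]>=lo)&(P[...,2]<lo+.005)]
    if len(q): print(lo.round(3),len(q),q.min(0).round(3),q.max(0).round(3))
goto(501.5,134.2,177.8)
E
```

```text
0.075 3 [0.478 0.134 0.076] [0.529 0.138 0.079]
0.08 2 [0.507 0.136 0.083] [0.521 0.137 0.083]
0.085 9 [0.469 0.128 0.085] [0.537 0.14  0.09 ]
0.09 7 [0.469 0.126 0.091] [0.537 0.139 0.095]
0.095 6 [0.493 0.128 0.095] [0.536 0.131 0.096]
0.105 2 [0.492 0.107 0.108] [0.5   0.108 0.109]
0.11 24 [0.491 0.105 0.11 ] [0.511 0.166 0.115]
0.115 27 [0.491 0.102 0.115] [0.512 0.172 0.12 ]
0.12 39 [0.488 0.094 0.12 ] [0.512 0.173 0.125]
0.125 31 [0.488 0.103 0.125] [0.512 0.173 0.13 ]
0.13 37 [0.487 0.104 0.13 ] [0.512 0.173 0.135]
0.135 41 [0.488 0.104 0.135] [0.511 0.174 0.14 ]
0.14 31 [0.489 0.097 0.14 ] [0.512 0.172 0.145]
0.145 30 [0.487 0.102 0.145] [0.512 0.172 0.15 ]
t 4.85 pos [0.5003 0.1347 0.0682] ang 177.73 tilt 2.28 shift tool mm [-1.2 -0.5  0. ] turn -0.07 F [-0.1  0.1 -0.9] w 0.5985545587921602
```

Call:
step_arm(steps=[[0,1,18,0],[0,1,17,0]])

```text
time: 5.05
tool_pos: [0.5047, 0.1374, 0.0357]
tool_rot: [0.023, 0.02, 1.0, 0.005]
contact_force: [-0.7, 0.2, -0.1]
gripper_width: 0.6
```

```bash
python3 - <<'E'
from h import *
for k in range(3): im,d=grab_frame('scene')
P=cloud('scene',d);h=cv2.cvtColor(im,cv2.COLOR_RGB2HSV)
m=(d>0)&(abs(P[...,0]-.5)<.02)&(abs(P[...,1]-.134)<.06)&(P[...,2]>.065)&~brass(h)
for lo in np.arange(.065,.11,.005):
    q=P[m&(P[...,2]>=lo)&(P[...,2]<lo+.005)]
    if len(q): print(lo.round(3),len(q),q.min(0).round(3),q.max(0).round(3))
goto(501.5,134.2,177.8)
cv2.imwrite("pics/c3.png",cv2.resize(im[160:260,250:370],None,fx=5,fy=5,interpolation=cv2.INTER_CUBIC)[:,:,::-1])
E
```

```text
0.065 4 [0.482 0.086 0.065] [0.519 0.183 0.065]
0.075 9 [0.495 0.109 0.076] [0.514 0.168 0.08 ]
0.08 32 [0.491 0.105 0.08 ] [0.514 0.174 0.085]
0.085 30 [0.491 0.105 0.085] [0.514 0.176 0.09 ]
0.09 36 [0.49  0.105 0.09 ] [0.514 0.176 0.095]
0.095 37 [0.484 0.103 0.095] [0.515 0.176 0.1  ]
0.1 36 [0.49  0.102 0.1  ] [0.514 0.176 0.105]
0.105 34 [0.49  0.097 0.105] [0.514 0.176 0.11 ]
t 5.2 pos [0.5033 0.1372 0.0348] ang 177.72 tilt 2.47 shift tool mm [ 1.7 -3.1 -0.1] turn -0.08 F [ 0.7 -0.   0.7] w 0.6005273796073968
```

View pics/c3.png

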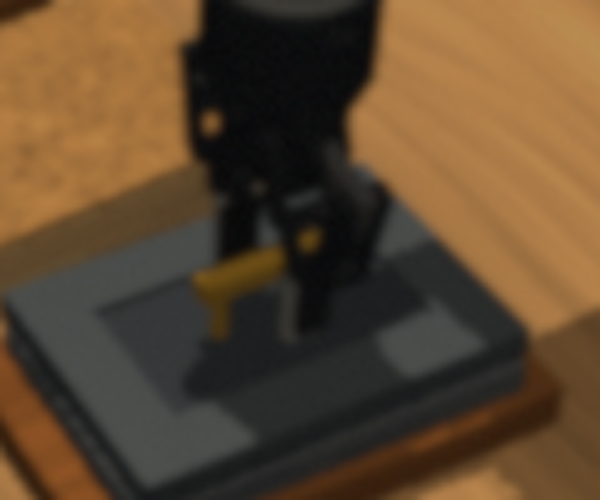

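The fingers now straddle the bar, with the tips about 13 mm above the face. I'll shift 4 mm towards −y to centre them and then close.

Call:
step_arm(steps=[[1,-4,1,0]], claw=0)

```text
time: 5.3
tool_pos: [0.503, 0.1334, 0.0347]
tool_rot: [0.022, 0.019, 1.0, 0.005]
contact_force: [-0.5, -0.4, -0.0]
gripper_width: 0.447
```

```bash
python3 - <<'E'
from h import *
for k in range(3):
    for _ in range(3): im,d=grab_frame('scene')
    goto(501.5,134.2,177.8)
report("scene",im,d,xr=(.3,.72),cy=(-.175,.04))
E
```

```text
t 5.45 pos [0.5026 0.1331 0.0345] ang 177.7 tilt 2.54 shift tool mm [ 1.2  1.1 -0. ] turn -0.1 F [ 0.5  0.1 -0.4] w 0.1803932746662678
t 5.6 pos [0.5028 0.1332 0.0347] ang 177.72 tilt 2.55 shift tool mm [ 1.4  1.  -0. ] turn -0.08 F [-1.4 -1.5  3.3] w 0.12450642287245185
t 5.75 pos [0.5028 0.1332 0.0347] ang 177.73 tilt 2.54 shift tool mm [ 1.4  1.  -0. ] turn -0.07 F [-1.6 -0.2  4.8] w 0.12416681714087598
scene grey (array([502.8, 132.1]), array([144.2, 199.9]), 'long-axis deg 177.8', 'z 61.9', 3295)
 bar (array([522.1, 132.1]), array([12.9, 28.9]), 'long-axis deg 177.6', 'z 93.8', 69)
 cork (array([524.1, -75.3]), array([239.9, 165.5]), 'long-axis deg 3.0', 'z 41.8', 3405)
 white (array([ 547.3, -272.6]), array([201.3, 148.7]), 'long-axis deg 2.1', 'z 61.4', 1886)
```

Width is 0.124 with a light load, so the bar is gripped. Starting the slide.

Call:
step_arm(steps=[[-2,-20,0,0],[-2,-20,0,0]])

```text
time: 5.95
tool_pos: [0.5055, 0.0952, 0.0348]
tool_rot: [0.022, 0.018, 1.0, 0.007]
contact_force: [-0.4, 4.0, 2.3]
gripper_width: 0.127
```

```bash
python3 - <<'E'
from h import *
for _ in range(2): im,d=grab_frame('scene')
goto(524.3,-74.8,183.4)
report("scene",im,d,xr=(.3,.72),cy=(-.175,.04))
E
```

```text
t 6.05 pos [0.5056 0.093  0.0347] ang 177.76 tilt 2.59 shift tool mm [ -25.2 -167.    -0.7] turn -5.64 F [ 0.5 -2.8  1.5] w 0.1257652217643662
scene grey (array([506.2, 101. ]), array([126.1, 199.7]), 'long-axis deg 178.4', 'z 61.7', 2788)
 bar (array([523.6,  92.9]), array([32. , 11.2]), 'long-axis deg 12.2', 'z 93.2', 64)
 cork (array([524.2, -61.1]), array([240. , 190.4]), 'long-axis deg 2.9', 'z 41.9', 2925)
 white (array([ 546.8, -271.9]), array([201.9, 145.7]), 'long-axis deg 1.8', 'z 61.5', 1905)
```

The front has moved 40 mm and still bears on the pile (Fz +1.5). Continuing.

Call:
step_arm(steps=[[-3,-20,0,0],[-3,-20,0,0],[-3,-20,0,0]])

```text
time: 6.35
tool_pos: [0.5121, 0.0363, 0.0341]
tool_rot: [0.022, 0.019, 1.0, 0.008]
contact_force: [1.1, 1.5, -0.4]
gripper_width: 0.122
```

```bash
python3 - <<'E'
from h import *
for _ in range(2): im,d=grab_frame('scene')
goto(524.3,-74.8,183.4)
report("scene",im,d,xr=(.3,.72),gy=(-.1,.25),cy=(-.175,.04))
P=cloud("scene",d);print("spare",rect("scene",im,d,grey,(.036,.05),(.3,.72),(.03,.26)))
E
```

```text
t 6.45 pos [0.5125 0.0343 0.0343] ang 177.72 tilt 2.66 shift tool mm [ -16.2 -108.5   -0.8] turn -5.68 F [-0.1 -2.5  0.1] w 0.12785973590570812
scene grey (array([512.3,  34.6]), array([141.4, 199.7]), 'long-axis deg 177.7', 'z 61.3', 2744)
 bar (array([533.6,  32.4]), array([13.6, 25.9]), 'long-axis deg 174.6', 'z 93.2', 57)
 cork (array([544.2, -61.1]), array([198.7, 190.1]), 'long-axis deg 3.4', 'z 41.9', 1821)
 white (array([ 547.6, -273. ]), array([200.9, 146.3]), 'long-axis deg 2.1', 'z 61.5', 1903)
spare (array([505.8, 152.9]), array([115.1, 206.6]), 'long-axis deg 179.7', 'z 43.3', 3110)
```

Call:
step_arm(steps=[[-3,-19,0,-1],[-3,-19,0,-1],[-3,-19,0,-1]])

```text
time: 6.75
tool_pos: [0.5193, -0.0182, 0.0326]
tool_rot: [0.021, -0.008, 1.0, 0.01]
contact_force: [0.5, 0.1, -3.6]
gripper_width: 0.125
```

```bash
python3 - <<'E'
from h import *
for _ in range(2): im,d=grab_frame('scene')
goto(524.3,-74.8,183.4)
report("scene",im,d,xr=(.3,.72),gy=(-.12,.1),cy=(-.175,.04))
E
```

```text
t 6.85 pos [ 0.5191 -0.0197  0.0321] ang -179.23 tilt 2.61 shift tool mm [ -4.5 -55.2  -0.8] turn -2.63 F [-0.4  0.2 -2.6] w 0.12797237179322518
scene grey (array([519.5, -20.7]), array([198.9, 141.7]), 'long-axis deg 0.8', 'z 59.5', 2452)
 bar (array([539.7, -21.2]), array([28.8, 12.4]), 'long-axis deg 3.8', 'z 91.2', 52)
 cork (array([560.5, -62.1]), array([165.8, 186.4]), 'long-axis deg 93.7', 'z 41.7', 986)
 white (array([ 547.8, -272.6]), array([200.3, 146.7]), 'long-axis deg 2.1', 'z 61.5', 1825)
```

Call:
step_arm(steps=[[-2,-19,0,-0.9],[-2,-19,0,-0.9],[-2,-18,0,-0.9]])

```text
time: 7.15
tool_pos: [0.5272, -0.0693, 0.0317]
tool_rot: [0.021, -0.032, 0.999, 0.012]
contact_force: [-1.4, 3.1, 2.6]
gripper_width: 0.127
```

```bash
python3 - <<'E'
from h import *
for _ in range(2): im,d=grab_frame('scene')
goto(523.5,-74,183.4)
report("scene",im,d,xr=(.3,.72),gy=(-.17,.04),cy=(-.175,.04))
E
```

```text
t 7.25 pos [ 0.5276 -0.0713  0.0317] ang -176.43 tilt 2.77 shift tool mm [ 4.3 -2.4 -0.2] turn 0.17 F [ 1.4 -3.2  0.9] w 0.12439585397809477
scene grey (array([527.3, -73.1]), array([200.5, 143.5]), 'long-axis deg 3.7', 'z 59.0', 2292)
 bar (array([548.4, -69.9]), array([11.5, 23.4]), 'long-axis deg 173.3', 'z 90.2', 47)
 cork (array([524.1, -74.5]), array([241.6, 164.5]), 'long-axis deg 2.7', 'z 41.6', 1063)
 white (array([ 548.5, -272. ]), array([199.3, 148.6]), 'long-axis deg 1.0', 'z 61.2', 1583)
```

Call:
step_arm(steps=[[4,-2,0,0]])

```text
time: 7.35
tool_pos: [0.5244, -0.0725, 0.0317]
tool_rot: [0.022, -0.031, 0.999, 0.011]
contact_force: [0.8, 1.4, 0.3]
gripper_width: 0.125
```

Call:
step_arm(steps=[[0,0,0,0],[0,0,0,0]], claw=60)

```text
time: 7.55
tool_pos: [0.5232, -0.0703, 0.0312]
tool_rot: [0.022, -0.031, 0.999, 0.012]
contact_force: [-0.2, 0.5, 0.3]
gripper_width: 0.457
```

```bash
python3 - <<'E'
from h import *
for _ in range(5): im,d=grab_frame('scene')
goto(523.5,-74,183.4)
report("scene",im,d,xr=(.3,.72),gy=(-.17,.04),cy=(-.175,.04))
E
```

```text
t 7.8 pos [ 0.5236 -0.071   0.0313] ang -176.42 tilt 2.81 shift tool mm [ 0.2 -3.  -0.1] turn 0.18 F [-0.1 -0.3 -0.1] w 0.6015539609519487
scene grey (array([523.4, -73.2]), array([200.7, 142.8]), 'long-axis deg 3.3', 'z 58.9', 2183)
 bar (array([538., -72.]), array([39.7, 13.4]), 'long-axis deg 5.4', 'z 90.5', 71)
 cork (array([523.2, -73.3]), array([242.1, 160.6]), 'long-axis deg 3.1', 'z 41.7', 1078)
 white (array([ 547.6, -272.9]), array([200. , 147.5]), 'long-axis deg 1.8', 'z 61.2', 1598)
```

Released and central. Retreating straight up, with the jaws clear of the bar.

Call:
step_arm(steps=[[0,0,-20,0],[0,0,-30,0],[0,0,-40,0],[0,0,-40,0],[30,0,-20,0],[40,0,0,0],[40,0,0,0],[40,0,0,0]])

```text
time: 8.6
tool_pos: [0.365, -0.0837, 0.1816]
tool_rot: [0.021, -0.033, 0.999, 0.011]
contact_force: [-1.5, -1.0, 0.8]
gripper_width: 0.601
```

```bash
python3 - <<'E'
from h import *
for _ in range(3): im2,d2=grab_frame('top')
im,d=grab_frame('scene')
goto(523.5,-74,183.4)
for n,i,e in(("top",im2,d2),("scene",im,d)):
    report(n,i,e,xr=(.3,.72),gy=(-.17,.04),cy=(-.175,.04)); print(" spare",rect(n,i,e,grey,(.036,.05),(.3,.72),(.045,.26)))
cv2.imwrite("pics/end.png",np.vstack([im2[100:300],im[90:290]])[:,:,::-1])
E
```

```text
t 8.8 pos [ 0.3659 -0.0839  0.1813] ang -176.36 tilt 2.76 shift tool mm [-157.7   -0.3    6.9] turn 0.24 F [-0.2  0.1  0.7] w 0.6031009918841708
top grey (array([521.6, -72.2]), array([199.6, 140.2]), 'long-axis deg 3.8', 'z 58.5', 4392)
 bar (array([521.1, -72.3]), array([67.1, 12.3]), 'long-axis deg 4.4', 'z 91.3', 158)
 cork (array([522.5, -73.2]), array([240.4, 161.1]), 'long-axis deg 3.3', 'z 41.6', 1490)
 white (array([ 545.9, -271. ]), array([200.5, 142.5]), 'long-axis deg 2.1', 'z 61.3', 4484)
 spare (array([502. , 137.4]), array([139.6, 199.9]), 'long-axis deg 177.3', 'z 43.3', 4538)
scene grey (array([522.9, -73.7]), array([202.1, 143.2]), 'long-axis deg 3.7', 'z 58.9', 2431)
 bar (array([523.3, -72.9]), array([69.4, 13.1]), 'long-axis deg 5.5', 'z 90.4', 129)
 cork (array([523.1, -73.2]), array([242.4, 161.3]), 'long-axis deg 2.9', 'z 41.6', 1084)
 white (array([ 547.8, -272.1]), array([201.5, 147.9]), 'long-axis deg 2.5', 'z 61.5', 1902)
 spare (array([504., 135.]), array([143.9, 201.2]), 'long-axis deg 177.3', 'z 43.9', 3840)
```

View pics/end.png

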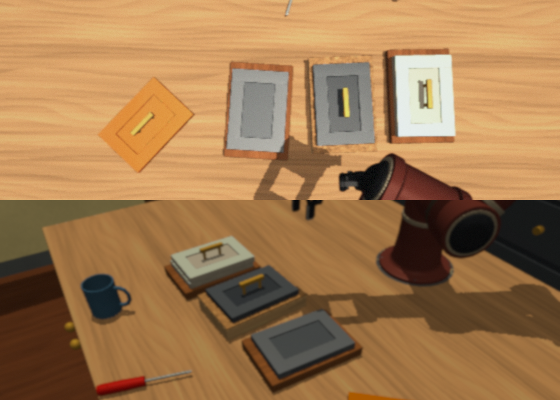

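The picture shows the grey front centred on the cork at (343,103), the spare still on its oak board at (259,110) and the white front untouched. The arm is clear.

```bash
python3 -c "
from plant import *
print(job_done())"
```

```text
the job is handed in; nothing more can be done
None
```

I slid the grey front by its brass bar about 209 mm off the pile onto the cork, turning it about 5.6° to square it, then released it and backed the arm clear. The job is handed in; the last state before that was read at 8.8 s of the 32 s allowed.

**Final checks** (top and scene cameras):
- **Grey front:** its centre is within about 1.5 mm of the block's centre and its long axis within 1°. Its face is at about 59 mm, roughly the expected 60 mm, so it is lying on the cork.
- **White front:** it reads within about 1 mm of its starting position.
- **Spare:** its place at the start could not be seen. It now lies within about 3 mm of where the grey front first lay above it.
- **Bearing on the pile:** after about 40 mm of travel the upward force on the tool was about 1.5 N, so the front was still resting on the one beneath. It was never lifted.

**What disagreed with the text:**
- **Missed first grasp:** the fingertips end about 37 mm short of the stated TCP. The first close was above the bar and touched nothing. I reopened, went lower and gripped it.
- **Arm drift:** the arm drifted slightly with each row, leaving the tool tilted about 2.8°. The front came to rest level after release.

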